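Lock the hook saddle on the genkan rack with its snap cap

TASK

Hang the aluminium hook saddle over the rack's bar so that it rests flat on the bar with the stud standing up through its hole and its hook on the robot's side of the bar, and let go of it. Then push the grey snap cap straight down onto the stud until it clicks, keep pressing past the click so that it is fully home on the stud's shoulder, and finish without letting go: gripper on the cap, still pressing it down firmly (about 10 N). Leave the other things on the bench where they are and do not tip them.

Things in the scene. Friction and masses are not known exactly. Their poses are not given: they have to be found in the camera images.
- rack: Rack fixed to the bench: wooden foot board 90 x 170 mm, 12 thick; two round steel posts (16 dia) at y = +-68 mm carry a flat steel bar along its y, 160 long, 24 wide (x), 14 tall, its top 125 mm above the bench. A stud stands on a boss at mid-bar. Origin: centre of the foot board's underside; z up; -x is the robot's side (yaw within 20 degrees).
- bar_top (a point): Centre of the bar's top face, on the stud's axis, 125 mm above the bench. A round boss, 22 mm in diameter, rises 6 mm from here. Axes as the rack's.
- stud_seat (a point): Centre of the boss's flat top (the stud's shoulder), 131 mm above the bench: the cap's underside rests here when home. Above it rises the steel stud, 12 mm in diameter. Four sprung lobes bulge from it to 18 mm diameter, 7.6 mm above this point; after the click they hold the cap on. Axes as the rack's.
- saddle: Hook saddle, loose, 0.12 kg, 4 mm aluminium plate, an inverted U standing on its legs. Top plate 40 (x) by 56 mm (y), upper face at z = 74; legs on its x edges reach down to z = 0, 40 mm over the outside, 32 mm clear between, open at both y ends for the bar. A hook sticks out at the foot of the -x leg. Origin: between the legs' feet; z up. Grip across the legs' outer faces, near the top.
- saddle_hole (a point): Centre of the saddle's round 30 mm hole, at the lower face of its top plate, 70 mm above the saddle's origin; when hung this face rests on the bar.
- hook_lip (a point): Middle of the top edge of the hook's upturned lip: 42 mm to -x of the saddle's origin, 20 mm up. The hook is 30 mm wide and ends at x = -44 mm.
- cap: Snap cap, loose, 0.035 kg, grey plastic, standing open end down: round knob 26 mm in diameter, 34 mm tall, with a flange 40 mm in diameter, 3 mm thick, at its foot. Its bore is 14.4 mm in diameter through the flange (the lip), then a 20 mm chamber up to z = 26 mm. Origin: centre of its underside; z up. Turning about z does not matter.
- weight: Bystander: round glass weight, 74 mm across, 30 mm tall; origin under its centre.
- shoe_horn: Bystander: red silicone shoe horn lying flat, about 42 x 197 mm (long along its y), 10 mm tall; origin under its middle.
- train_car: Bystander: wooden model train car, 46 x 95 mm, 56 mm tall, long along its y; origin under its centre.
- parcel_box: Bystander: white plastic parcel box, about 120 x 170 mm, 71 mm tall; origin under its centre.
- stud_tip (a point): Top of the stud, 20 mm above stud_seat; the last 6 mm taper to 5 mm diameter. The cap's lip meets the lobes when the cap's underside is 12 mm above stud_seat; resistance rises to about 9 N at 9 mm, drops away at about 5 mm (the click: the lobes then pull the cap down with up to 10 N), and the stop at 0 mm is rigid.
- cap_top (a point): Centre of the cap's closed top, 34 mm above its origin.
Things that resemble listed ones, but are neither listed nor needed, are in the scene too. Of the things that look like the cap, take the one that is farthest to the robot's left at the start. Of the things that look like the saddle, take the one that is nearest to the robot's base at the start.

How it is judged:
On the way, in this order (a step that is already met when the one before it is completed fails the run):
1. the saddle hangs over the bar, stud through its hole, hook on the robot's side, released (horizontal distance between saddle_hole and bar_top below 0.009 m and z of saddle_hole in the frame of bar_top between -0.003 and 0.003 m and angle between saddle's own z axis and vertical below 0.1 rad and x of hook_lip in the frame of rack below -0.02 m and contact force between the fingers and saddle below 0.3 N and contact force between saddle and rack above 0.3 N), for 0.2 s.
2. the cap is snapped fully home on the stud (horizontal distance between saddle_hole and bar_top below 0.009 m and z of saddle_hole in the frame of bar_top between -0.003 and 0.003 m and angle between each of saddle, cap's own z axis and vertical below 0.1 rad and x of hook_lip in the frame of rack below -0.02 m and horizontal distance between cap and stud_seat below 0.003 m and z of cap in the frame of stud_seat between -0.003 and 0.002 m), for 0.2 s.
At the end, for the whole second after the job is handed in: Saddle on the bar (within 3 mm in height, hole within 9 mm of the stud axis, tilt under 0.1 rad, hook on the rack's -x side); cap's underside under 2 mm above the boss, within 3 mm of the axis, tilt under 0.1 rad, the gripper still pressing it onto the boss with over 4 N for the last second (all of step 2 and contact force between cap and rack above 4 N and contact force between the fingers and cap above 2 N); the arm keeps its last pose, push and grip.
It fails at once if the weight is pushed more than 30 mm away or tipped (distance of weight from where it was at the start of the episode above 0.03 m or angle between weight's own z axis and vertical above 0.5 rad).
It fails at once if the shoe horn is pushed more than 30 mm away or tipped (distance of shoe_horn from where it was at the start of the episode above 0.03 m or angle between shoe_horn's own z axis and vertical above 0.5 rad).
It fails at once if the train car is pushed more than 30 mm away or tipped (distance of train_car from where it was at the start of the episode above 0.03 m or angle between train_car's own z axis and vertical above 0.5 rad).
It fails at once if the parcel box is pushed more than 30 mm away or tipped (distance of parcel_box from where it was at the start of the episode above 0.03 m or angle between parcel_box's own z axis and vertical above 0.5 rad).
It also fails if it takes over 67 s, if anything falls off the work surface, if the arm or the gripper's body presses on something with over 40 N, if the wrist force passes 120 N, or if a joint passes its speed limit or range.

ROBOT

A 6-joint arm with a two-finger parallel gripper is mounted at the origin on the work surface. World frame = base frame: x ahead of the robot, y to its left, z up, the work surface at z = 0. Lengths are in m, angles in rad, forces in N, time in s.
With the tool pointing down it reaches from about 0.3 to 0.825 m from the base axis. Payload 5.4 kg.
Tool frame: the origin (TCP) lies at the very end of the fingers, on their centre line; the grasp point (between the pads) lies 19 mm behind it; z points along the fingers, y is the line along which they close (so a half turn about z gives the same grasp; the last joint's range is limited). The gripper opens to 92 mm and grips with 3 to 60 N. Pads are 20 mm wide; open, the fingers measure 128 mm over their backs; the gripper's body (75 mm by 189 mm) begins 69 mm behind the grasp point.
Start: joints at [-1.495, 0.158, 1.597, -0, 1.386, -0.21], TCP at [0.162, -0.552, 0.178] pointing down, gripper open.
Joint ranges: [-2.91, 2.91], [-0.94, 2.29], [0.18, 2.7], [-1.29, 4.43], [0.17, 2.64], [-3, 3]. Speed limits (rad/s): [2.57, 2.57, 3.14, 3.14, 3.14, 3.14].

INTERFACE

Orientations are given as a rotation vector (axis times angle).
In Python, from station import arm gives the robot as it stands.
- The arm moves only by the tool play_rows, never from a script. Its argument "moves" is a list of rows, each a list of 7 numbers: the turn, a rotation vector about the tool's x, y, z in rad, then the shift along the tool's x, y, z in mm, then the finger opening in mm, from 0 to 91.9. In form: [[wx, wy, wz, x, y, z, fingers], ...]. A call has 1 to 20 rows; each row shifts and turns the commanded pose from where the row before left it, along the tool's axes as they then stand; what a row does not reach is not made up. A row lasts 1/8 s, in which the tool goes at most 62.5 mm and 10.7 degrees, less where a joint would pass 70% of its speed; a pose out of reach is approached as far as the arm can. A call is refused whole if a number of a shift passes 62.5 or a number of a turn 0.188, either way. A call with a gripper value outside its range is refused whole. The fingers move at their own pace and stop on an object; "newtons" is the grip in N (left out, the last holds). Time passes only in rows, so rows that do not move let the fingers close. It gives the time, the measured TCP pose, the force, the opening and the grip force at its end, in the units of the state.
- arm.get_state(): the state, without advancing time (a new reading comes with each control period).
- arm.grab_frame(name): name is "scene" or "top" or "wrist"; returns a dict with "img" (400x640x3 uint8, red, green, blue), "range_z" (400x640 float32, m along the optical axis (not along the pixel's ray), 0 where there is no reading), "fx", "fy", "cx", "cy" (pixels), "origin" and "attitude" of the camera in the world. Camera axes: x right, y down, z forward; pixel columns grow to the right and rows downward; lengths in m; the calibration is good to about 2 mm. A picture is of the moment at which its call begins.
- arm.close_job(): hands the job in; it is judged then, once.
The state is a dict: "t": time; "q": joint angles; "joint_vel": joint speeds; "tau": joint torques, N m; "tool_pos": TCP position; "orientation": TCP orientation; "wrist_force": force on the tool from outside, world axes, zero at the start; "torque": the same for the moment, N m; "gripper_width": opening from 0.0 (shut) to 1.0 (fully open); "grasp_force": force on a finger pad.
Only numpy, scipy, OpenCV 4.12 (cv2) and the standard library are available. Lean on these libraries where they do the work, as an engineer would, in place of code of your own. Each camera call takes 0.05 s, during which the arm holds its last target. There are 200 camera calls.

## Working session

There is one attempt and no reset: what is moved stays moved. The work goes in short steps, Python scripts to look and compute and a tool call to move; the robot and the scene stay as the last step left them, time stands still between calls to the robot, and variables do not carry over. Pictures are saved under pics/ and viewed, at most 10 in all, crops included, and the job is handed in when it is done.

Besides the shell and the picture viewer there is one more tool, called after "Emit:" as name([rows], argument=value, ...), one row to a line, values as JSON. play_rows: Moves the arm, as the interface text tells. Its arguments: {"type":"object","properties":{"moves":{"type":"array"},"newtons":{"type":"number"}},"required":["moves"]}

```bash
mkdir -p pics
cat > h.py <<'E'
from station import arm
import numpy as np, cv2
from scipy.spatial.transform import Rotation as R
def att(f):
    a=np.array(f["attitude"],float)
    return a if a.shape==(3,3) else R.from_rotvec(a).as_matrix() if a.size==3 else R.from_quat(a).as_matrix()
def cloud(f):
    z=f["range_z"]; v,u=np.mgrid[:z.shape[0],:z.shape[1]]
    P=np.stack([(u-f["cx"])/f["fx"]*z,(v-f["cy"])/f["fy"]*z,z],-1)@att(f).T+np.array(f["origin"])
    P[z<=0]=np.nan
    return P
def save(n,img): cv2.imwrite("pics/"+n,img[...,::-1])
E
python3 - <<'E'
from h import *
s=arm.get_state(); print({k:np.round(v,3) for k,v in s.items()})
ims=[]
for n in("scene","top"):
    f=arm.grab_frame(n); print(n,f["origin"],f["attitude"],f["fx"],f["cx"],f["cy"]); save(n+".png",f["img"]); np.save(n+".npy",cloud(f)); P=cloud(f); print(np.nanmedian(P[...,2]))
E
```

```text
{'t': np.float64(0.0), 'q': array([-1.495,  0.159,  1.598, -0.   ,  1.386, -0.21 ]), 'joint_vel': array([ 0.   ,  0.001,  0.002,  0.   , -0.003,  0.   ]), 'tau': array([-0.0000e+00, -3.8557e+01, -3.2211e+01,  7.0000e-02,  3.8000e-02,
       -0.0000e+00]), 'tool_pos': array([ 0.162, -0.551,  0.177]), 'orientation': array([-3.108, -0.447, -0.   ]), 'wrist_force': array([ 0.913,  0.496, -0.853]), 'torque': array([-0.   , -0.016,  0.01 ]), 'grasp_force': np.float64(0.0), 'gripper_width': np.float64(0.997)}
scene [1.01992751 0.59480758 0.98153647] [-0.82295169 -2.64301388  1.0147163 ] 509.9499536450362 318.2526539817897 199.19016042923974
-0.0015733474606608455
top [ 0.51476617 -0.06644581  1.07493081] [-2.16595163  2.20260566 -0.0632053 ] 410.3038730342256 318.04161009358324 201.0412453997643
-0.0005169627003256405
```

View pics/scene.png

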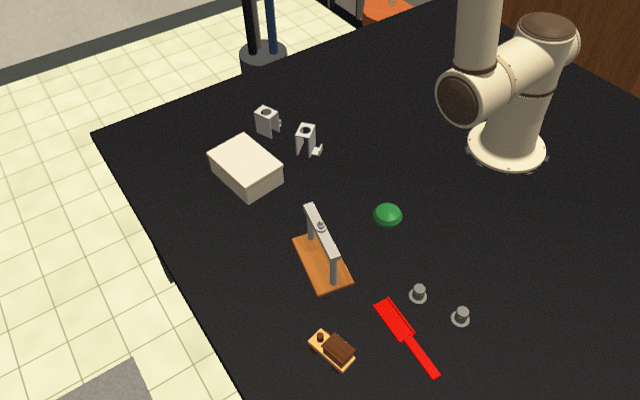

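View pics/top.png

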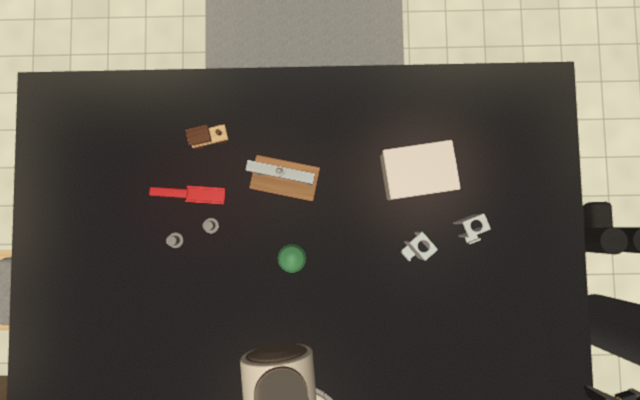

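The scene and top views show two cap-like things, at top pixels (175,240) and (210,226). The leftmost is (175,240), so that is the cap. The saddle-like things are at (420,247) and (475,227), and (420,247) is nearer the base. The rack stud is at about (280,171), with the bar running roughly left-right.

Run:
```python
from h import *
P=np.load("top.npy"); S=np.load("scene.npy")
def sel(P,c,r,z0,z1,):
    v,u=np.mgrid[:400,:640]; m=(abs(u-c[0])<r)&(abs(v-c[1])<r)&(P[...,2]>z0)&(P[...,2]<z1); return P[m]
def rect(Q):
    (c,w,a)=cv2.minAreaRect((Q[:,:2]*1000).astype(np.float32)); return np.round(c,1),np.round(w,1),round(a,1),len(Q),np.round(np.median(Q[:,2]),4)
for n,c in(("sadA",(420,247)),("sadB",(475,227))):
    print(n,"top",rect(sel(P,c,24,.066,.08)),"low",rect(sel(P,c,28,.008,.035)), np.round(np.median(sel(P,c,28,.008,.024),axis=0),3))
for n,c in(("capA",(175,240)),("capB",(210,226))):
    print(n,rect(sel(P,c,14,.028,.04)))
print("bar",rect(sel(P,(280,173),45,.115,.129)),"stud",rect(sel(P,(280,173),12,.14,.16)))
Q=sel(P,(290,178),50,.006,.018);print("foot",rect(Q))
# scene camera, same regions by xy
for n,xy,z0,z1,r in(("capA",sel(P,(175,240),14,.028,.04)[:,:2].mean(0),.028,.04,.03),("sadA",sel(P,(420,247),24,.066,.08)[:,:2].mean(0),.066,.08,.04),("bar",sel(P,(280,173),45,.115,.129)[:,:2].mean(0),.115,.129,.12)):
    m=(np.hypot(*(S[...,:2]-xy).transpose(2,0,1))<r)&(S[...,2]>z0)&(S[...,2]<z1);print("scene",n,rect(S[m]))
f=cv2.imread("pics/top.png"); a=cv2.resize(f[207:287,380:500],(720,480),interpolation=cv2.INTER_CUBIC); cv2.imwrite("pics/sad.png",a)
```

```text
sadA top (array([ 466.6, -313.3]), array([56.6, 40.3]), 39.8, 284, np.float64(0.0743)) low (array([ 459.1, -303.7]), array([55.7, 63.8]), 39.8, 91, np.float64(0.0191)) [ 0.45  -0.292  0.018]
sadB top (array([ 514.3, -443.3]), array([40.4, 57.4]), 20.3, 287, np.float64(0.0742)) low (array([ 502.7, -446.6]), array([64.9, 55. ]), 21.5, 85, np.float64(0.0202)) [ 0.487 -0.452  0.018]
capA (array([489.3, 313.9]), array([24.3, 22.9]), 88.3, 85, np.float64(0.0338))
capB (array([525.7, 222. ]), array([25.9, 22.9]), 89.5, 86, np.float64(0.0341))
bar (array([647. ,  27.8]), array([160.1,  24.4]), 77.5, 646, np.float64(0.125)) stud (array([646.4,  27.2]), array([13.8, 15.4]), 65.5, 39, np.float64(0.1451))
foot (array([638.8,  13.3]), array([230.3, 213. ]), 79.2, 1549, np.float64(0.0121))
scene capA (array([489.1, 316.1]), array([26.1, 23.8]), 15.4, 118, np.float64(0.0333))
scene sadA (array([ 466.7, -312.4]), array([59.3, 41.8]), 39.9, 179, np.float64(0.0731))
scene bar (array([647.3,  27.9]), array([164.1,  25.4]), 77.0, 660, np.float64(0.1243))
```

View pics/sad.png

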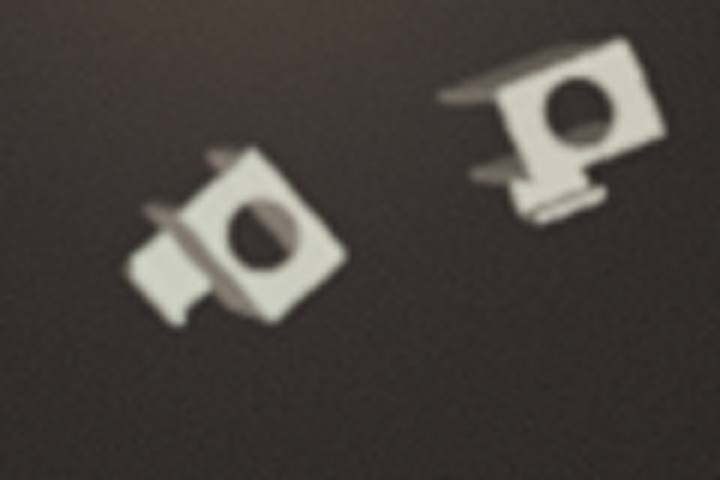

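The close crop confirms the choice: saddle A on the left has its hole at crop (265,235) and its hook on the lower left (toward +y and the base). Saddle B is farther away. The sizes check out: 56.6x40.3, top at 74, bar 160x24 at z 125, with rack yaw −12.5° and saddle yaw −50.2°. I'll go above saddle A.

```bash
cat >> h.py <<'E'
def goal(x,y,z,yaw=None):
    """total turn (after which shift is given, in turned tool axes, mm); yaw = tool x heading, deg"""
    s=arm.get_state(); p=np.array(s["tool_pos"]); T=R.from_rotvec(s["orientation"])
    D=T
    if yaw is not None:
        a=np.radians(yaw)/2; D=R.from_rotvec(np.pi*np.array([np.cos(a),np.sin(a),0]))
    print("t",round(s["t"],2),"pos",np.round(p*1000,1),"turn",np.round((T.inv()*D).as_rotvec(),4),"shift mm",np.round(D.inv().apply(np.array([x,y,z])-p)*1000,1),"f",np.round(s["wrist_force"],2),"w",round(s["gripper_width"]*92,1),"g",s["grasp_force"])
E
python3 -c "
from h import *
goal(.4667,-.3130,.178,39.8)"
```

```text
t 0.1 pos [ 162.  -551.1  177. ] turn [-0.0015 -0.0007 -0.4089] shift mm [386.5  12.1  -1. ] f [-0.57  0.56 -0.22] w 92.0 g 0.0
```

Emit:
play_rows([
  [0, 0, -0.137, 0, 0, 0, 75],
  [0, 0, -0.137, 0, 0, 0, 75],
  [0, 0, -0.135, 0, 0, 0, 75],
  [0, 0, 0, 25, 1, 0, 75],
  [0, 0, 0, 45, 1.5, 0, 75],
  [0, 0, 0, 50, 1.5, 0, 75],
  [0, 0, 0, 50, 1.5, 0, 75],
  [0, 0, 0, 50, 1.5, 0, 75],
  [0, 0, 0, 50, 1.5, 0, 75],
  [0, 0, 0, 50, 1.5, 0, 75],
  [0, 0, 0, 42, 1.5, 0, 75],
  [0, 0, 0, 24.5, 0.6, 0, 75],
  [0, 0, 0, 0, 0, 0, 75],
  [0, 0, 0, 0, 0, 0, 75],
])

```text
t: 1.85
tool_pos: [0.4661, -0.3139, 0.1776]
orientation: [-2.954, -1.069, 0.001]
wrist_force: [-0.2, -0.2, -0.9]
gripper_width: 0.812
grasp_force: 0.0
```

Run:
```python
from h import *
f=arm.grab_frame("wrist"); save("w1.png",f["img"]); P=cloud(f)
m=(P[...,2]>.066)&(P[...,2]<.082)&(np.hypot(P[...,0]-.467,P[...,1]+.313)<.05)
c,w,a=cv2.minAreaRect((P[m][:,:2]*1000).astype(np.float32)); print(c,w,a,np.median(P[m][:,2]),m.sum())
goal(.4667,-.3130,.041,39.8)
```

```text
(466.85699462890625, -312.6979675292969) (56.08511734008789, 39.73583984375) 39.268280029296875 0.0734152710348221 1196
t 1.9 pos [ 465.9 -314.1  177.7] turn [-0.0005  0.0004 -0.0008] shift mm [  1.3  -0.4 136.7] f [-0.59  0.09  0.47] w 75.3 g 0.0
```

View pics/w1.png

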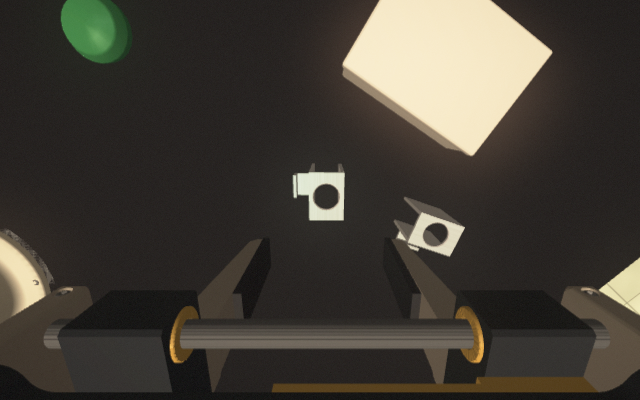

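The wrist view shows the saddle centred at pixel (326,196), with its hook at the left (295,185). The measurement agrees within 0.5 mm, so I'll descend and grip.

Emit:
play_rows([
  [0, 0, 0, 1, 0, 30, 72],
  [0, 0, 0, 0.3, 0, 40, 70],
  [0, 0, 0, 0, 0, 35, 70],
  [0, 0, 0, 0, 0, 22, 70],
  [0, 0, 0, 0, 0, 9.5, 70],
  [0, 0, 0, 0, 0, 0, 70],
  [0, 0, 0, 0, 0, 0, 30],
  [0, 0, 0, 0, 0, 0, 30],
  [0, 0, 0, 0, 0, 0, 30],
  [0, 0, 0, 0, 0, 0, 30],
  [0, 0, 0, 0, 0, 0, 30],
  [0, 0, 0, 0, 0, 0, 30],
], newtons=25)

```text
t: 3.4
tool_pos: [0.4677, -0.3127, 0.0414]
orientation: [-2.954, -1.07, 0.0]
wrist_force: [-0.0, -0.0, 0.3]
gripper_width: 0.327
grasp_force: 0.0
```

Opening reached 30 mm with no force, so the saddle isn't between the pads. I need to look.

Run:
```python
from h import *
f=arm.grab_frame("wrist"); save("w2.png",f["img"]); P=cloud(f)
g=arm.grab_frame("scene"); S=cloud(g)
for n,C in(("wrist",P),("scene",S)):
  m=(C[...,2]>.066)&(C[...,2]<.082)&(np.hypot(C[...,0]-.467,C[...,1]+.313)<.06); print(n,m.sum(), np.nanmedian(C[m],axis=0) if m.sum() else 0)
a=cv2.resize(g["img"][90:190,230:360],(780,600)); w=cv2.resize(f["img"],(640,400)); save("s2.png",a)
goal(.4667,-.313,.041,39.8)
```

```text
wrist 2862 [ 0.47221743 -0.31102062  0.0734307 ]
scene 149 [ 0.47527311 -0.30799108  0.07336729]
t 3.5 pos [ 467.7 -312.6   41.4] turn [-0.0001 -0.      0.0002] shift mm [-1.  -0.4  0.4] f [0.52 0.21 0.7 ] w 30.0 g 0.0
```

View pics/w2.png

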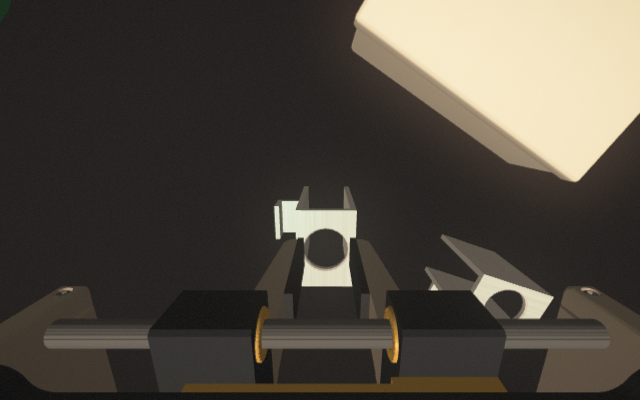

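The wrist view shows the fingers either side of the saddle plate (302–356, 250), as if already closed on it. I'll close further to see whether they stop.

Emit:
play_rows([
  [0, 0, 0, 0, 0, 0, 10],
  [0, 0, 0, 0, 0, 0, 10],
  [0, 0, 0, 0, 0, 0, 10],
], newtons=25)

```text
t: 3.88
tool_pos: [0.4677, -0.3127, 0.0414]
orientation: [-2.954, -1.07, -0.0]
wrist_force: [0.7, 0.4, -0.3]
gripper_width: 0.107
grasp_force: 0.0
```

Run:
```python
from h import *
f=arm.grab_frame("wrist"); save("w3.png",f["img"]); P=cloud(f)
s=arm.get_state(); p=np.array(s["tool_pos"]); T=R.from_rotvec(s["orientation"])
L=T.inv().apply((P-p).reshape(-1,3)).reshape(P.shape)*1000
for r in(225,250,270,290): print(r,[(u,*[int(x) for x in np.nan_to_num(L[r,u])]) for u in range(255,400,10)])
```

```text
225 [(255, -11, -67, 42), (265, -10, -57, 41), (275, -3, -44, 21), (285, -9, -38, 37), (295, -9, -29, 38), (305, 16, -14, -32), (315, 16, -7, -32), (325, 16, 0, -31), (335, 16, 5, -32), (345, 16, 12, -32), (355, 15, 18, -31), (365, -10, 36, 42), (375, -11, 45, 42), (385, -10, 55, 42), (395, -10, 64, 42)]
250 [(255, -36, -69, 42), (265, -36, -59, 42), (275, -36, -49, 42), (285, -36, -40, 42), (295, -36, -30, 42), (305, 9, -12, -55), (315, 9, -6, -55), (325, -36, -1, 42), (335, 8, 5, -54), (345, 8, 10, -54), (355, 8, 16, -54), (365, -36, 37, 42), (375, -36, 46, 41), (385, -36, 56, 41), (395, -36, 65, 40)]
270 [(255, -57, -70, 41), (265, -58, -60, 42), (275, -58, -50, 42), (285, -58, -41, 42), (295, 9, -15, -79), (305, 8, -10, -78), (315, 9, -5, -79), (325, -16, -1, -33), (335, -2, 5, -58), (345, 9, 9, -79), (355, 9, 14, -80), (365, 9, 19, -79), (375, -57, 47, 40), (385, -57, 57, 41), (395, -58, 67, 42)]
290 [(255, 30, -22, -129), (265, 30, -19, -129), (275, 30, -15, -130), (285, 30, -12, -130), (295, 31, -9, -130), (305, 10, -9, -98), (315, 9, -5, -97), (325, -81, -1, 42), (335, -80, 8, 41), (345, 9, 8, -98), (355, 29, 9, -128), (365, 30, 11, -130), (375, 30, 15, -130), (385, 30, 18, -129), (395, 30, 21, -129)]
```

View pics/w3.png

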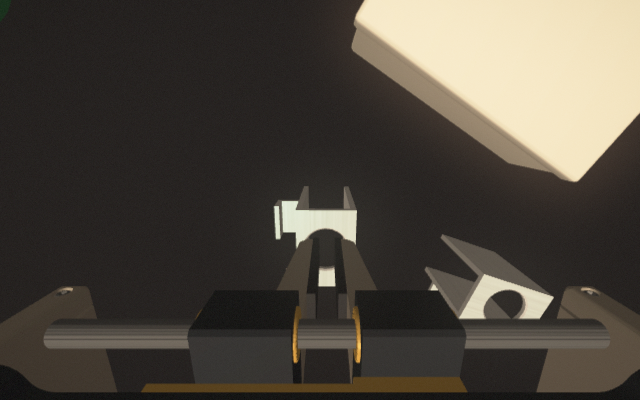

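The fingers closed to 10 mm above or through the plate (tips seen ending near row 240). I'll check where the finger ends really are in depth.

Run:
```python
from h import *
f=arm.grab_frame("wrist"); P=cloud(f)
s=arm.get_state(); p=np.array(s["tool_pos"]); T=R.from_rotvec(s["orientation"])
L=T.inv().apply((P-p).reshape(-1,3)).reshape(P.shape)*1000
print("cam in tool mm",T.inv().apply(np.array(f["origin"])-p)*1000,f["fx"])
for u in(312,340,348): print(u,[(r,*[int(x) for x in np.nan_to_num(L[r,u])]) for r in range(228,300,5)])
print(s["tool_pos"],np.round(s["q"],4))
for n in("scene",):
  g=arm.grab_frame(n); C=T.inv().apply((cloud(g)-p).reshape(-1,3))*1000
  m=(abs(C[:,0])<12)&(abs(C[:,1])<25)&(C[:,2]>-80)&(C[:,2]<10)
  print(np.histogram(C[m,2],bins=np.arange(-80,11,5)))
  save("s3.png",cv2.resize(g["img"][60:190,220:390],(784,600)))
```

```text
cam in tool mm [ 8.01856916e+01  3.03166622e-02 -2.06423259e+02] 280.8902525397831
312 [(228, 14, -9, -32), (233, -18, -13, 40), (238, -24, -13, 42), (243, 8, -9, -44), (248, 9, -8, -52), (253, 8, -8, -58), (258, 10, -7, -67), (263, 9, -7, -71), (268, 9, -7, -77), (273, 9, -7, -82), (278, 9, -6, -86), (283, 9, -6, -90), (288, 9, -6, -96), (293, 9, -6, -99), (298, 6, -6, -99)]
340 [(228, 14, 8, -32), (233, 10, 9, -31), (238, 9, 8, -37), (243, 9, 8, -45), (248, 9, 8, -53), (253, 9, 7, -60), (258, 9, 7, -65), (263, 9, 7, -71), (268, 9, 6, -77), (273, 9, 6, -81), (278, 9, 6, -87), (283, 8, 6, -90), (288, 9, 6, -95), (293, 9, 5, -99), (298, 6, 5, -99)]
348 [(228, 13, 14, -31), (233, 10, 14, -32), (238, 6, 14, -31), (243, 8, 13, -43), (248, 9, 12, -52), (253, 9, 12, -58), (258, 8, 11, -64), (263, 9, 11, -71), (268, 9, 10, -78), (273, 9, 10, -82), (278, 9, 10, -87), (283, 9, 9, -92), (288, 9, 9, -95), (293, 9, 9, -100), (298, 10, 9, -104)]
[ 0.46772576 -0.31266633  0.04137973] [-0.804   0.2716  1.7507 -0.      1.1194  0.072 ]
(array([20, 18, 22, 20, 18, 19, 17, 13, 11, 18,  5,  6,  6,  5,  4,  6,  6,
        5]), array([-80, -75, -70, -65, -60, -55, -50, -45, -40, -35, -30, -25, -20,
       -15, -10,  -5,   0,   5,  10]))
```

View pics/s3.png

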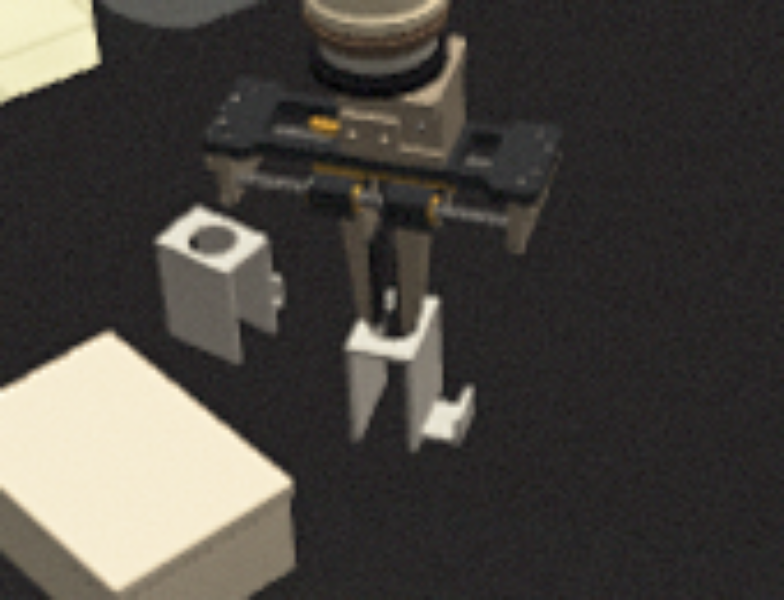

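The crop shows the fingertips hovering just above the plate. The real finger ends sit about 40 mm short of the reported TCP along z, and the body face is also about 42 mm higher than stated. The saddle is undisturbed. I'll open the fingers and measure the tip offset directly.

Emit:
play_rows([
  [0, 0, 0, 0, 0, 0, 70],
  [0, 0, 0, 0, 0, 0, 70],
  [0, 0, 0, 0, 0, 0, 70],
  [0, 0, 0, 0, 0, 0, 70],
  [0, 0, 0, 0, 0, 0, 70],
])

```text
t: 4.65
tool_pos: [0.4677, -0.3127, 0.0414]
orientation: [-2.954, -1.07, 0.0]
wrist_force: [-0.3, -0.2, -0.1]
gripper_width: 0.632
grasp_force: 0.0
```

Run:
```python
from h import *
f=arm.grab_frame("wrist"); P=cloud(f)
s=arm.get_state(); p=np.array(s["tool_pos"]); T=R.from_rotvec(s["orientation"])
L=T.inv().apply((P-p).reshape(-1,3)).reshape(P.shape)*1000
m=(abs(L[...,0])<14)&(abs(L[...,1])>31)&(abs(L[...,1])<60)&(L[...,2]<-5)&(L[...,2]>-90)
for sg in(-1,1):
    Q=L[m&(np.sign(L[...,1])==sg)]; print(sg,len(Q),"z max pct",np.percentile(Q[:,2],[90,97,99,100]),"end pts",np.round(Q[Q[:,2]>np.percentile(Q[:,2],98)][:6],1),"x",np.percentile(Q[:,0],[2,50,98]))
g=arm.grab_frame("scene"); C=T.inv().apply((cloud(g)-p).reshape(-1,3))*1000
m=(abs(C[:,0])<14)&(abs(C[:,1])>31)&(abs(C[:,1])<60)&(C[:,2]<30)&(C[:,2]>-90)
print(np.histogram(C[m,2],bins=np.arange(-90,31,5)))
P0=cloud(f); M=(P0[...,2]>.066)&(P0[...,2]<.08)&(np.hypot(P0[...,0]-.467,P0[...,1]+.313)<.04); print(cv2.minAreaRect((P0[M][:,:2]*1000).astype(np.float32)),M.sum())
goal(.4667,-.3130,.001,39.8)
```

```text
-1 945 z max pct [-46.66776453 -40.43143667 -37.27193653 -35.33440147] end pts [[  9.1 -32.4 -35.3]
 [  9.5 -31.6 -36.1]
 [  9.7 -32.5 -38.4]
 [  9.2 -32.1 -37.3]
 [  9.2 -31.5 -37.2]
 [  8.2 -37.5 -36.4]] x [ 8.28891532  9.31869038 10.28360681]
1 948 z max pct [-46.93116498 -40.12673309 -37.33754967 -35.35849878] end pts [[  9.3  31.8 -35.7]
 [  9.1  32.5 -35.4]
 [  9.2  31.5 -37.3]
 [  9.3  32.2 -37.4]
 [  9.2  32.8 -37.3]
 [  8.5  33.5 -37.1]] x [ 8.27968209  9.31266647 10.21208689]
(array([22, 17, 20, 18, 18, 17, 18, 22, 16, 13, 12,  1,  0,  0,  0,  0,  0,
        0,  0,  0,  0,  4,  9,  3]), array([-90, -85, -80, -75, -70, -65, -60, -55, -50, -45, -40, -35, -30,
       -25, -20, -15, -10,  -5,   0,   5,  10,  15,  20,  25,  30]))
((466.5173645019531, -312.7535400390625), (56.802406311035156, 76.9311294555664), 39.337371826171875) 3414
t 4.75 pos [ 467.7 -312.7   41.4] turn [0.     0.     0.0001] shift mm [-1.  -0.4 40.4] f [-0.61  0.08  0.07] w 66.1 g 0.0
```

Both cameras put the finger ends 35 mm behind the reported TCP, so true tip z = reported z + 35 mm. I'll descend a further 33 mm and grip.

Emit:
play_rows([
  [0, 0, 0, -0.5, 0, 8, 70],
  [0, 0, 0, -0.5, 0, 10, 70],
  [0, 0, 0, 0, 0, 10, 70],
  [0, 0, 0, 0, 0, 5, 70],
  [0, 0, 0, 0, 0, 0, 70],
  [0, 0, 0, 0, 0, 0, 25],
  [0, 0, 0, 0, 0, 0, 25],
  [0, 0, 0, 0, 0, 0, 25],
  [0, 0, 0, 0, 0, 0, 25],
  [0, 0, 0, 0, 0, 0, 25],
], newtons=25)

```text
t: 6.0
tool_pos: [0.467, -0.3134, 0.0086]
orientation: [2.954, 1.07, 0.0]
wrist_force: [-0.8, 1.0, 2.7]
gripper_width: 0.435
grasp_force: 24.9
```

Gripped at 40 mm with 25 N. I'll lift and turn.

Emit:
play_rows([
  [0, 0, 0, 0, 0, -15, 25],
  [0, 0, 0, 0, 0, -35, 25],
  [0, 0, 0, 0, 0, -45, 25],
  [0, 0, 0, 0, 0, -45, 25],
  [0, 0, 0, 0, 0, -32, 25],
  [0, 0, -0.1, 0, 0, 0, 25],
  [0, 0, -0.16, 0, 0, 0, 25],
  [0, 0, -0.16, 0, 0, 0, 25],
  [0, 0, -0.14, 0, 0, 0, 25],
  [0, 0, -0.098, 0, 0, 0, 25],
  [0, 0, 0, 0, 0, 0, 25],
])

```text
t: 7.38
tool_pos: [0.4669, -0.3133, 0.181]
orientation: [2.451, 1.965, 0.0]
wrist_force: [-0.9, -0.6, -0.8]
gripper_width: 0.433
grasp_force: 24.9
```

```bash
python3 -c "
from h import *
goal(.6468,.0276,.180,77.5)"
```

```text
t 7.38 pos [ 466.9 -313.3  181. ] turn [ 0.0004  0.0002 -0.0009] shift mm [371.8 101.8   1. ] f [-0.86 -0.62 -0.75] w 39.9 g 24.92894008755684
```

Emit:
play_rows([
  [0, 0, 0, 20, 5.5, 0, 25],
  [0, 0, 0, 40, 11, 0, 25],
  [0, 0, 0, 45, 12.3, 0, 25],
  [0, 0, 0, 45, 12.3, 0, 25],
  [0, 0, 0, 45, 12.3, 0, 25],
  [0, 0, 0, 45, 12.3, 0, 25],
  [0, 0, 0, 45, 12.3, 0, 25],
  [0, 0, 0, 40, 11, 0, 25],
  [0, 0, 0, 30, 8.3, 0, 25],
  [0, 0, 0, 17, 4.5, 0, 25],
  [0, 0, 0, 0, 0, 0, 25],
  [0, 0, 0, 0, 0, 0, 25],
])

```text
t: 8.88
tool_pos: [0.6464, 0.0271, 0.1804]
orientation: [2.451, 1.965, -0.001]
wrist_force: [-0.4, -0.6, -2.1]
gripper_width: 0.431
grasp_force: 24.9
```

Run:
```python
from h import *
s=arm.get_state(); p=np.array(s["tool_pos"]); T=R.from_rotvec(s["orientation"])
a=np.radians(-12.5); X=np.array([np.cos(a),np.sin(a)]); Y=np.array([-np.sin(a),np.cos(a)])
for n in("wrist","scene"):
    f=arm.grab_frame(n); C=cloud(f); d=np.hypot(C[...,0]-p[0],C[...,1]-p[1]); save("h_%s.png"%n,f["img"])
    np.save("h_%s.npy"%n,C)
    for nm,z0,z1,r in(("plate",.235,.256,.045),("bar",.115,.129,.1)):
        m=(C[...,2]>z0)&(C[...,2]<z1)&(d<r)
        if m.sum()<10: print(n,nm,m.sum());continue
        Q=C[m]; c,w,an=cv2.minAreaRect((Q[:,:2]*1000).astype(np.float32)); print(n,nm,np.round(c,1),np.round(w,1),round(an,1),m.sum(),np.median(Q[:,2]), "rackx,y range vs TCP", np.round([np.percentile((Q[:,:2]-p[:2])@v,[1,99])*1000 for v in(X,Y)],1))
goal(.6468,.0276,.180,77.5)
```

```text
wrist plate [646.   27.3] [57.1 70.8] 77.4 5763 0.24529965969785858 rackx,y range vs TCP [[-32.7  31.8]
 [-27.3  28.2]]
wrist bar [646.7  28.6] [159.4  24. ] 77.4 2894 0.12445087329466836 rackx,y range vs TCP [[-11.7  11.8]
 [-76.5  80.3]]
scene plate [649.8  30.2] [65.9 61.2] 10.3 431 0.24524989517315965 rackx,y range vs TCP [[-32.7  35.1]
 [-27.1  28.7]]
scene bar [647.7  29.5] [160.   24.9] 77.5 520 0.12434064507813969 rackx,y range vs TCP [[-11.3  12.7]
 [-73.6  81.9]]
t 8.97 pos [646.5  26.8 180.5] turn [-0.0001  0.0003 -0.0014] shift mm [0.9 0.1 0.5] f [ 0.78  0.06 -1.67] w 40.1 g 24.929391592741013
```

View pics/h_wrist.png

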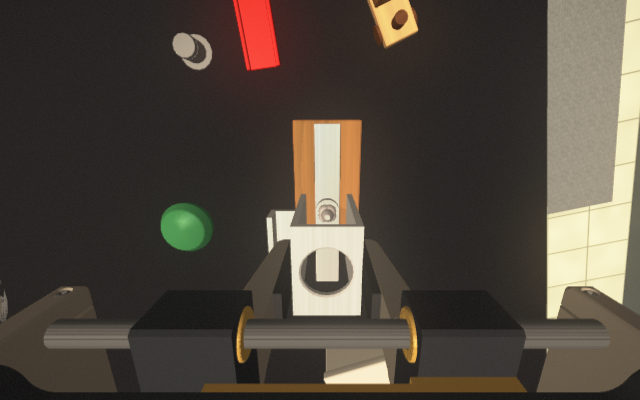

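The wrist view shows the bar's far end and the stud at (327,213) just beyond the saddle's hole at (326,270). The hook is at the left (281,225), on the robot's side. The saddle is aligned within about 1 mm, so I'll descend 116 mm, slower at the end.

Emit:
play_rows([
  [0, 0, 0, 1, 0, 8, 25],
  [0, 0, 0, 0, 0, 12, 25],
  [0, 0, 0, 0, 0, 15, 25],
  [0, 0, 0, 0, 0, 15, 25],
  [0, 0, 0, 0, 0, 15, 25],
  [0, 0, 0, 0, 0, 15, 25],
  [0, 0, 0, 0, 0, 12, 25],
  [0, 0, 0, 0, 0, 8, 25],
  [0, 0, 0, 0, 0, 6, 25],
  [0, 0, 0, 0, 0, 5, 25],
  [0, 0, 0, 0, 0, 3, 25],
  [0, 0, 0, 0, 0, 0, 25],
])

```text
t: 10.48
tool_pos: [0.647, 0.0288, 0.0663]
orientation: [-2.45, -1.967, 0.0]
wrist_force: [0.2, -0.3, -1.0]
gripper_width: 0.435
grasp_force: 24.9
```

Run:
```python
from h import *
goal(.6468,.0282,.065,77.5)
f=arm.grab_frame("wrist"); C=cloud(f); p=np.array(arm.get_state()["tool_pos"])
d=np.hypot(C[...,0]-p[0],C[...,1]-p[1]); m=(C[...,2]>.115)&(C[...,2]<.145)&(d<.02); print(np.histogram(C[m][:,2],bins=np.arange(.115,.146,.002)))
m=(C[...,2]>.120)&(C[...,2]<.14)&(d<.026);
```

```text
t 10.47 pos [647.   28.8  66.3] turn [-0.0001  0.      0.0002] shift mm [-0.7 -0.1  1.3] f [ 0.23 -0.32 -0.99] w 40.0 g 24.929371923208237
(array([   6,    0,    0,    3,  254,  108,  101,  973, 1070,    8,   20,
         66,  124,  206,  107]), array([0.115, 0.117, 0.119, 0.121, 0.123, 0.125, 0.127, 0.129, 0.131,
       0.133, 0.135, 0.137, 0.139, 0.141, 0.143, 0.145]))
```

Emit:
play_rows([
  [0, 0, 0, -0.5, 0, 1, 25],
  [0, 0, 0, 0, 0, 0.8, 25],
  [0, 0, 0, 0, 0, 0, 25],
])

```text
t: 10.9
tool_pos: [0.6469, 0.0283, 0.0646]
orientation: [-2.45, -1.967, 0.0]
wrist_force: [-0.5, 0.1, -1.2]
gripper_width: 0.434
grasp_force: 24.9
```

Near contact. I'll release it (small drop at most), raise the arm and check.

Emit:
play_rows([
  [0, 0, 0, 0, 0, 0.5, 25],
  [0, 0, 0, 0, 0, 0, 25],
  [0, 0, 0, 0, 0, 0, 46],
  [0, 0, 0, 0, 0, 0, 60],
  [0, 0, 0, 0, 0, 0, 70],
  [0, 0, 0, 0, 0, 0, 70],
  [0, 0, 0, 0, 0, 0, 70],
  [0, 0, 0, 0, 0, -10, 70],
  [0, 0, 0, 0, 0, -30, 70],
  [0, 0, 0, 0, 0, -40, 70],
  [0, 0, 0, 0, 0, -40, 70],
  [0, 0, 0, 0, 0, -20, 70],
  [0, 0, 0, 0, 0, 0, 70],
])

```text
t: 12.52
tool_pos: [0.6479, 0.0282, 0.2058]
orientation: [2.448, 1.965, 0.004]
wrist_force: [-0.2, 1.0, -0.5]
gripper_width: 0.761
grasp_force: 0.0
```

Run:
```python
from h import *
a=np.radians(-12.5); X=np.array([np.cos(a),np.sin(a)]); Y=np.array([-np.sin(a),np.cos(a)])
c0=np.array([.6468,.0282])
def rect(Q):
    c,w,an=cv2.minAreaRect((Q[:,:2]*1000).astype(np.float32)); return np.round(c,1),np.round(w,1),round(an,1),len(Q)
for n in("wrist","top","scene"):
    f=arm.grab_frame(n); C=cloud(f); r=(C[...,:2]-c0); x=r@X; y=r@Y
    m=(abs(x)<.024)&(abs(y)<.034)&(C[...,2]>.1255)&(C[...,2]<.1335)&(np.hypot(x,y)>.016); print(n,"plate",rect(C[m]),np.percentile(C[m][:,2],[10,50,90]) )
    A=np.c_[x[m],y[m],np.ones(m.sum())]; print(" slopes",np.linalg.lstsq(A,C[m][:,2],rcond=None)[0])
    m=(np.hypot(x,y)<.012)&(C[...,2]>.137)&(C[...,2]<.16); print(" stud",rect(C[m]) if m.sum()>4 else m.sum(), C[m][:,2].max() if m.sum() else 0)
    if n=="scene":
        m=(np.hypot(C[...,0]-.489,C[...,1]-.315)<.025)&(C[...,2]>.029)&(C[...,2]<.04); print("cap",rect(C[m]))
goal(.4892,.315,.155,77.5)
goal(.4892,.315,.155,-12.5)
```

```text
wrist plate (array([646.4,  28.2]), array([67.1, 39.8]), 77.8, 1290) [0.12744329 0.12845467 0.12926232]
 slopes [ 0.00056245 -0.00385083  0.12837507]
 stud (array([646.8,  28.8]), array([15.9, 15.2]), 77.5, 225) 0.15128673809224202
top plate (array([641.2,   4.4]), array([18.7, 39.9]), 70.4, 110) [0.1263802  0.12872665 0.13095652]
 slopes [-0.0015285   0.09725251  0.13096162]
 stud 0 0
scene plate (array([647.5,  29.9]), array([63.2, 41.5]), 78.5, 261) [0.12649705 0.12851867 0.13051145]
 slopes [ 0.00024982 -0.00479657  0.12855274]
 stud (array([649. ,  31.6]), array([12. , 15.5]), 65.5, 49) 0.15166422567387017
cap (array([489.6, 316.4]), array([25.2, 24.4]), 12.7, 112)
t 12.68 pos [645.7  28.5 201.7] turn [-0.0037  0.0003  0.0001] shift mm [ 245.8 -214.8   46.7] f [ 0.42  0.42 -0.37] w 70.2 g 0.0
t 12.68 pos [645.7  28.5 201.7] turn [-0.0027  0.0031  1.5709] shift mm [-214.8 -245.8   46.7] f [ 0.42  0.42 -0.37] w 70.2 g 0.0
```

The saddle is hung flat: plate top at 128.5 mm, slope under 0.005, centred on the stud at (646.7, 28.4). Next is the cap at (489.3, 315).

Emit:
play_rows([
  [0, 0, 0, 16, -14, 0, 70],
  [0, 0, 0, 28, -24.5, 0, 60],
  [0, 0, 0, 33, -29, 0, 50],
  [0, 0, 0, 33, -29, 0, 50],
  [0, 0, 0, 33, -29, 5, 50],
  [0, 0, 0, 33, -29, 10, 50],
  [0, 0, 0, 30, -26, 10, 50],
  [0, 0, 0, 24, -21, 10, 50],
  [0, 0, 0, 15.8, -13.3, 10, 50],
  [0, 0, 0, 0, 0, 0, 50],
  [0, 0, 0, 0, 0, 0, 50],
])

```text
t: 14.05
tool_pos: [0.4908, 0.3142, 0.1593]
orientation: [2.45, 1.966, 0.0]
wrist_force: [-0.0, -0.6, 0.6]
gripper_width: 0.546
grasp_force: 0.0
```

Run:
```python
from h import *
f=arm.grab_frame("wrist"); C=cloud(f); d=np.hypot(C[...,0]-.489,C[...,1]-.315)
for z0,z1 in((.029,.04),(.001,.006)):
    m=(d<.027)&(C[...,2]>z0)&(C[...,2]<z1)
    print(cv2.minEnclosingCircle((C[m][:,:2]*1000).astype(np.float32)),m.sum(),np.median(C[m],axis=0))
save("cap.png",f["img"])
goal(.4893,.315,-.030,77.5)
```

```text
((489.0573425292969, 316.6532287597656), 12.792410850524902) 342 [0.48918772 0.31693505 0.03334856]
((490.6136169433594, 315.78082275390625), 25.430255889892578) 288 [0.49330332 0.32440246 0.0024886 ]
t 14.1 pos [491.2 314.  159.5] turn [ 0.0008 -0.0001 -0.0009] shift mm [  0.5  -2.  189.5] f [ 0.72  0.32 -0.55] w 49.9 g 0.0
```

View pics/cap.png

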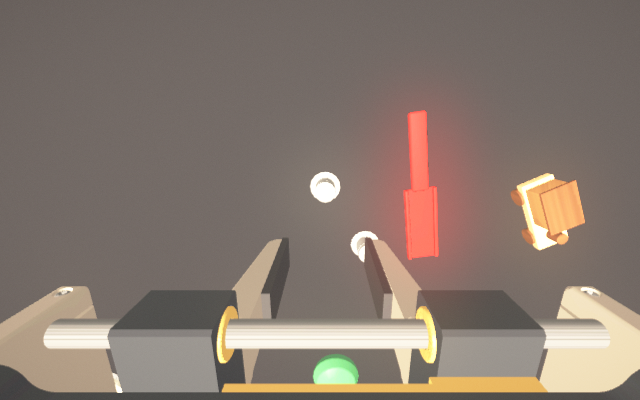

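The wrist view shows the cap at (325,187) directly ahead, and the other cap at (365,245). The shoe horn at (420,185) is clear. I'll descend, slowing down near the flange.

Emit:
play_rows([
  [0, 0, 0, 1.7, -2.4, 25, 50],
  [0, 0, 0, 0, 0, 40, 50],
  [0, 0, 0, 0, 0, 45, 50],
  [0, 0, 0, 0, 0, 35, 50],
  [0, 0, 0, 0, 0, 20, 50],
  [0, 0, 0, 0, 0, 12, 50],
  [0, 0, 0, 0, 0, 6, 50],
  [0, 0, 0, 0, 0, 2, 50],
  [0, 0, 0, 0, 0, 0, 50],
  [0, 0, 0, 0, 0, 0, 50],
])

```text
t: 15.35
tool_pos: [0.489, 0.3172, -0.0252]
orientation: [2.45, 1.966, 0.002]
wrist_force: [-0.4, 0.4, -0.1]
gripper_width: 0.546
grasp_force: 0.0
```

Run:
```python
from h import *
goal(.4892,.3163,-.030,77.5)
f=arm.grab_frame("wrist"); C=cloud(f); s=arm.get_state(); p=np.array(s["tool_pos"]); T=R.from_rotvec(s["orientation"])
L=T.inv().apply((C-p).reshape(-1,3)).reshape(C.shape)*1000
m=(C[...,2]>.029)&(C[...,2]<.04)&(np.hypot(L[...,0],L[...,1])<25)&(abs(L[...,1])<18); print(cv2.minEnclosingCircle(L[m][:,:2].astype(np.float32)),m.sum(),"cap top in tool")
m=(abs(L[...,0]-9.3)<1.5)&(abs(L[...,1])>20)&(abs(L[...,1])<34); print("tip max z(tool)",np.sort(L[m][:,2])[-8:])
```

```text
t 15.35 pos [489.  317.2 -25.2] turn [ 0.0011 -0.0007  0.0002] shift mm [-0.9  0.4  4.8] f [-0.4   0.37 -0.05] w 50.3 g 0.0
((-0.9505273103713989, 0.3556431531906128), 13.012864112854004) 1396 cap top in tool
tip max z(tool) [-23.78673933 -23.78601402 -23.74009817 -23.60964122 -23.57223014
 -23.52793822 -23.44870702 -23.31217371]
```

Emit:
play_rows([
  [0, 0, 0, -0.9, 0.4, 2, 50],
  [0, 0, 0, 0, 0, 2, 50],
  [0, 0, 0, 0, 0, 1, 50],
  [0, 0, 0, 0, 0, 0, 40],
  [0, 0, 0, 0, 0, 0, 34],
  [0, 0, 0, 0, 0, 0, 34],
])

```text
t: 16.15
tool_pos: [0.4886, 0.316, -0.0308]
orientation: [2.45, 1.967, 0.0]
wrist_force: [0.0, 0.2, 0.1]
gripper_width: 0.368
grasp_force: 0.0
```

Emit:
play_rows([
  [0, 0, 0, 0, 0, 0.7, 34],
  [0, 0, 0, 0, 0, 0.3, 34],
  [0, 0, 0, 0, 0, 0, 34],
])

```text
t: 16.52
tool_pos: [0.4885, 0.316, -0.0319]
orientation: [-2.45, -1.967, 0.0]
wrist_force: [0.2, 0.4, -1.1]
gripper_width: 0.365
grasp_force: 0.0
```

Close enough above the flange. I'll grip the knob firmly and lift.

Emit:
play_rows([
  [0, 0, 0, 0, 0, 0, 15],
  [0, 0, 0, 0, 0, 0, 15],
  [0, 0, 0, 0, 0, 0, 15],
  [0, 0, 0, 0, 0, 0, 15],
  [0, 0, 0, 0, 0, -10, 15],
  [0, 0, 0, 0, 0, -30, 15],
  [0, 0, 0, 0, 0, -50, 15],
  [0, 0, 0, 0, 0, -50, 15],
  [0, 0, 0, 0, 0, -45, 15],
  [0, 0, 0, 0, 0, -20, 15],
  [0, 0, 0, 0, 0, 0, 15],
  [0, 0, 0, 0, 0, 0, 15],
], newtons=45)

```text
t: 18.02
tool_pos: [0.4878, 0.3157, 0.1719]
orientation: [-2.449, -1.966, 0.003]
wrist_force: [-0.4, 0.9, -0.7]
gripper_width: 0.273
grasp_force: 45.0
```

```bash
cat > capm.py <<'E'
from h import *
def cap():
    f=arm.grab_frame("wrist"); C=cloud(f); s=arm.get_state(); p=np.array(s["tool_pos"]); T=R.from_rotvec(s["orientation"])
    L=T.inv().apply((C-p).reshape(-1,3)).reshape(C.shape)*1000
    m=(abs(L[...,1])<11.5)&(abs(L[...,0])<18)&(L[...,2]>-75)&(L[...,2]<-40)
    Q=L[m]; zt=np.percentile(Q[:,2],[5,50,95]); print("top z(tool) pct",zt,m.sum(),"x",np.percentile(Q[:,0],[1,50,99]),"y",np.percentile(Q[:,1],[1,99]))
    m2=m&(abs(L[...,2]-zt[1])<2.5); print("circle",cv2.minEnclosingCircle(L[m2][:,:2].astype(np.float32)),m2.sum(),"z",np.median(L[m2][:,2]))
    return f,C,L
if __name__=="__main__":
    cap(); goal(.6467,.0284,.150,77.5)
E
python3 capm.py
```

```text
top z(tool) pct [-66.65542038 -65.48908572 -44.34464523] 1991 x [-10.91085025   5.56349788  13.00993967] y [-11.29935127  11.12607373]
circle ((0.5246778130531311, -0.32745951414108276), 13.012736320495605) 1424 z -65.79233014874538
t 18.07 pos [487.5 315.6 171.4] turn [-0.0025  0.0017  0.0001] shift mm [-245.9  217.6   21.4] f [-0.27  0.13 -0.14] w 25.1 g 44.99978158855811
```

The cap is held straight: its base is 31.8 mm above the reported TCP and its centre is within 0.6 mm. I'll carry it above the stud.

Emit:
play_rows([
  [0, 0, 0, -16, 14, 0, 15],
  [0, 0, 0, -28, 25, 0, 15],
  [0, 0, 0, -33, 29, 0, 15],
  [0, 0, 0, -33, 29, 0, 15],
  [0, 0, 0, -33, 29, 0, 15],
  [0, 0, 0, -33, 29, 0, 15],
  [0, 0, 0, -30, 26.5, 0, 15],
  [0, 0, 0, -24, 21.5, 0, 15],
  [0, 0, 0, -16.4, 14.9, 0, 15],
  [0, 0, 0, 0, 0, 10, 15],
  [0, 0, 0, 0, 0, 10, 15],
  [0, 0, 0, 0, 0, 0, 15],
  [0, 0, 0, 0, 0, 0, 15],
])

```text
t: 19.7
tool_pos: [0.6478, 0.0292, 0.1532]
orientation: [-2.449, -1.968, 0.0]
wrist_force: [-0.2, -0.0, -0.3]
gripper_width: 0.275
grasp_force: 45.0
```

Run:
```python
from capm import *
f,C,L=cap(); goal(.6467,.0284,.119,77.5)
s=arm.get_state(); p=np.array(s["tool_pos"]); T=R.from_rotvec(s["orientation"])
def rect(Q):
    c,w,an=cv2.minAreaRect(Q.astype(np.float32)); return np.round(c,1),np.round(w,1),round(an,1),len(Q)
m=(C[...,2]>.12)&(C[...,2]<.127)&(np.hypot(L[...,0],L[...,1])<95); print("bar(tool)",rect(L[m][:,:2]),"y 1/99",np.percentile(L[m][:,1],[2,98]))
m=(C[...,2]>.1272)&(C[...,2]<.1335)&(np.hypot(L[...,0],L[...,1])<40); print("plate",rect(L[m][:,:2]))
m=(C[...,2]>.137)&(C[...,2]<.154)&(np.hypot(L[...,0],L[...,1])<15); print("stud",m.sum(),rect(L[m][:,:2]) if m.sum()>3 else 0)
g=arm.grab_frame("scene"); S=T.inv().apply((cloud(g)-p).reshape(-1,3))*1000; W=cloud(g).reshape(-1,3); d=np.hypot(S[:,0],S[:,1])
m=(d<15)&(W[:,2]>.135)&(W[:,2]<.1525); print("scene stud",rect(S[m][:,:2]),W[m][:,2].max())
m=(W[:,2]>.1835-.0)&(W[:,2]<.1855)&(d<30); 
m=(d<24)&(W[:,2]>p[2]+.0305)&(W[:,2]<p[2]+.036); print("scene flange", rect(S[m][:,:2]) if m.sum()>3 else m.sum())
save("over.png",cv2.resize(g["img"][150:290,250:390],(600,600)))
```

```text
top z(tool) pct [-65.7663699  -64.61403534 -44.84187744] 1948 x [-10.9690103    5.41766295  12.96350001] y [-11.20833716  10.80429573]
circle ((0.45377904176712036, -0.8761235475540161), 13.157896995544434) 1410 z -64.90367910145187
t 19.75 pos [648.1  29.  153.5] turn [ 0.0006 -0.0001  0.0012] shift mm [-0.9 -1.2 34.5] f [ 0.06  0.38 -1.06] w 25.4 g 44.99982283450663
bar(tool) (array([-0.7, -1.4]), array([ 39.6, 159.3]), 90.0, 2215) y 1/99 [-12.87957154  10.4667706 ]
plate (array([ 9.2, -1.4]), array([36.3, 40. ]), 0.1, 1232)
stud 83 (array([ 5.4, -1.2]), array([ 3.8, 15. ]), 1.6, 83)
scene stud (array([3. , 0.5]), array([13.1, 15. ]), 15.2, 48) 0.15211814624673647
scene flange (array([13.2, -0.7]), array([34.4, 13.8]), 86.6, 59)
```

View pics/over.png

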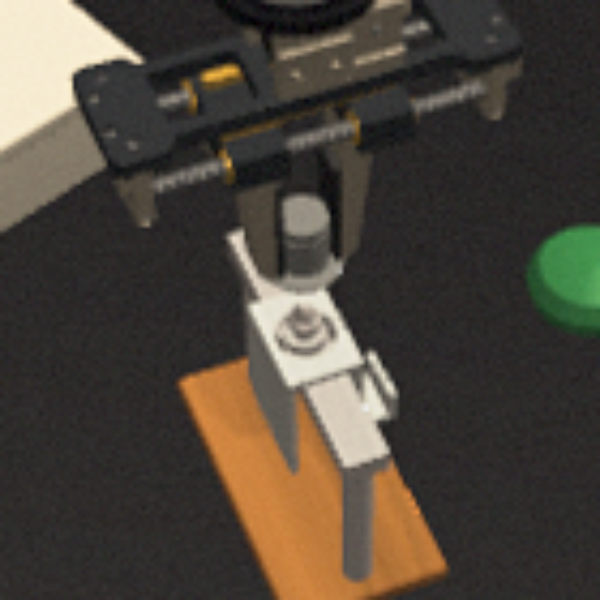

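The scene crop shows the cap's flange at (300,275) directly over the stud at (303,322), with the saddle flat and its hook at the right on the robot's side. The cap is off by about (−1.1, −0.5) mm in tool x and y. I'll correct that and descend to just above the lobes.

Emit:
play_rows([
  [0, 0, 0, -0.6, -0.3, 5, 15],
  [0, 0, 0, -0.5, -0.2, 8, 15],
  [0, 0, 0, 0, 0, 8, 15],
  [0, 0, 0, 0, 0, 6, 15],
  [0, 0, 0, 0, 0, 5, 15],
  [0, 0, 0, 0, 0, 3, 15],
  [0, 0, 0, 0, 0, 3, 15],
  [0, 0, 0, 0, 0, 1, 15],
  [0, 0, 0, 0, 0, 0, 15],
  [0, 0, 0, 0, 0, 0, 15],
])

```text
t: 21.05
tool_pos: [0.6475, 0.0273, 0.1143]
orientation: [2.45, 1.966, 0.0]
wrist_force: [-1.2, 0.7, -0.3]
gripper_width: 0.272
grasp_force: 45.0
```

Run:
```python
from h import *
goal(.6467,.0284,.0995,77.5)
```

```text
t 21.05 pos [647.5  27.3 114.3] turn [ 0.0004 -0.      0.0001] shift mm [ 0.9 -1.  14.8] f [-1.15  0.7  -0.26] w 25.0 g 44.99978841282427
```

Emit:
play_rows([
  [0, 0, 0, 0, 0, 1.5, 15],
  [0, 0, 0, 0, 0, 1.5, 15],
  [0, 0, 0, 0, 0, 1, 15],
  [0, 0, 0, 0, 0, 0, 15],
])

```text
t: 21.55
tool_pos: [0.6474, 0.0276, 0.1104]
orientation: [-2.45, -1.967, -0.001]
wrist_force: [-0.8, 1.4, 1.6]
gripper_width: 0.272
grasp_force: 45.0
```

Emit:
play_rows([
  [0, 0, 0, 0, 0, 1, 15],
  [0, 0, 0, 0, 0, 1, 15],
  [0, 0, 0, 0, 0, 0, 15],
])

```text
t: 21.92
tool_pos: [0.6478, 0.0277, 0.1097]
orientation: [2.449, 1.967, 0.002]
wrist_force: [-2.7, 1.6, 7.3]
gripper_width: 0.277
grasp_force: 45.0
```

The lobes are met where expected, at 7 N. The side force suggests a small offset, so I'll correct it and push on through the click.

Emit:
play_rows([
  [0, 0, 0, 0.3, -0.6, 0.5, 15],
  [0, 0, 0, 0, 0, 1, 15],
  [0, 0, 0, 0, 0, 1, 15],
  [0, 0, 0, 0, 0, 1, 15],
  [0, 0, 0, 0, 0, 0, 15],
])

```text
t: 22.55
tool_pos: [0.6478, 0.0279, 0.1073]
orientation: [2.448, 1.966, 0.003]
wrist_force: [-3.8, 2.1, 9.8]
gripper_width: 0.272
grasp_force: 45.0
```

Emit:
play_rows([
  [0, 0, 0, 0, 0, 1, 15],
  [0, 0, 0, 0, 0, 1, 15],
  [0, 0, 0, 0, 0, 1, 15],
  [0, 0, 0, 0, 0, 0, 15],
])

```text
t: 23.05
tool_pos: [0.6467, 0.0279, 0.1004]
orientation: [-2.45, -1.966, -0.0]
wrist_force: [3.6, 1.0, -4.0]
gripper_width: 0.274
grasp_force: 45.0
```

Clicked, with the cap now being pulled down. I'll press on to about 10 N.

Emit:
play_rows([
  [0, 0, 0, 0, 0.4, 0.5, 15],
  [0, 0, 0, 0, 0, 0.5, 15],
  [0, 0, 0, 0, 0, 0, 15],
  [0, 0, 0, 0, 0, 0, 15],
])

```text
t: 23.55
tool_pos: [0.6468, 0.0278, 0.1003]
orientation: [-2.449, -1.966, 0.001]
wrist_force: [0.8, 2.1, -3.8]
gripper_width: 0.277
grasp_force: 45.0
```

Emit:
play_rows([
  [0, 0, 0, 0, 0, 0.4, 15],
  [0, 0, 0, 0, 0, 0, 15],
  [0, 0, 0, 0, 0, 0, 15],
])

```text
t: 23.92
tool_pos: [0.647, 0.0277, 0.1001]
orientation: [-2.45, -1.966, 0.001]
wrist_force: [-0.1, 2.8, -2.2]
gripper_width: 0.274
grasp_force: 45.0
```

Emit:
play_rows([
  [0, 0, 0, 0.5, 0, 1, 15],
  [0, 0, 0, 0, 0, 0, 15],
  [0, 0, 0, 0, 0, 0, 15],
])

```text
t: 24.3
tool_pos: [0.6475, 0.0278, 0.0995]
orientation: [2.449, 1.966, 0.0]
wrist_force: [0.8, -0.6, -1.1]
gripper_width: 0.276
grasp_force: 45.0
```

Emit:
play_rows([
  [0, 0, 0, 0, 0, 1, 15],
  [0, 0, 0, 0, 0, 0, 15],
  [0, 0, 0, 0, 0, 0, 15],
])

```text
t: 24.68
tool_pos: [0.6477, 0.0279, 0.0991]
orientation: [2.449, 1.966, 0.001]
wrist_force: [-1.0, -0.2, 6.5]
gripper_width: 0.278
grasp_force: 45.0
```

Emit:
play_rows([
  [0, 0, 0, 0, 0, 0.7, 15],
  [0, 0, 0, 0, 0, 0, 15],
  [0, 0, 0, 0, 0, 0, 15],
  [0, 0, 0, 0, 0, 0, 15],
  [0, 0, 0, 0, 0, 0, 15],
])

```text
t: 25.3
tool_pos: [0.6477, 0.0279, 0.099]
orientation: [2.449, 1.966, 0.001]
wrist_force: [-4.0, 0.1, 8.1]
gripper_width: 0.278
grasp_force: 45.0
```

Run:
```python
from capm import *
f,C,L=cap()
for i in range(6): arm.grab_frame("top"); s=arm.get_state(); print(np.round(s["wrist_force"],1),np.round(s["tool_pos"],4),round(s["grasp_force"],1))
m=(C[...,2]>.1255)&(C[...,2]<.1315)&(np.hypot(L[...,0],L[...,1])<36)&(abs(L[...,1])<21); print("plate z",np.percentile(C[m][:,2],[10,50,90]))
m=(abs(L[...,1])<11)&(abs(L[...,0])<18)&(C[...,2]>.155)&(C[...,2]<.175);print("cap top world z",np.percentile(C[m][:,2],[10,50,90]),"xy",cv2.minEnclosingCircle((C[m][:,:2]*1000).astype(np.float32)))
A=np.c_[C[m][:,:2]-C[m][:,:2].mean(0),np.ones(m.sum())]; print("tilt",np.linalg.lstsq(A,C[m][:,2],rcond=None)[0])
```

```text
top z(tool) pct [-66.19213112 -64.98655724 -44.69080099] 1962 x [-11.15047337   5.37182183  12.89763046] y [-11.07555018  10.97253654]
circle ((0.2300819605588913, -0.7756826281547546), 13.153977394104004) 1409 z -65.3252440109319
[-3.6 -1.   8.5] [0.6477 0.0279 0.099 ] 45.0
[-3.2  0.2  8.8] [0.6477 0.0278 0.0991] 45.0
[-3.5 -0.7  7.7] [0.6477 0.0279 0.099 ] 45.0
[-3.7 -0.8  7.7] [0.6477 0.0279 0.0991] 45.0
[-3.2 -1.3  8.4] [0.6477 0.0279 0.099 ] 45.0
[-3.3 -1.   8.7] [0.6477 0.0279 0.0991] 45.0
plate z [0.12755263 0.12848468 0.12923609]
cap top world z [0.16097189 0.16426667 0.16510988] xy ((646.94921875, 28.32074546813965), 13.153946876525879)
tilt [-0.03193604 -0.12634169  0.16365178]
```

Emit:
play_rows([
  [0, 0, 0, 0, -0.3, 0.4, 15],
  [0, 0, 0, 0, 0, 0, 15],
  [0, 0, 0, 0, 0, 0, 15],
  [0, 0, 0, 0, 0, 0, 15],
  [0, 0, 0, 0, 0, 0, 15],
  [0, 0, 0, 0, 0, 0, 15],
])

```text
t: 26.4
tool_pos: [0.6477, 0.0279, 0.099]
orientation: [2.448, 1.966, 0.001]
wrist_force: [-3.3, -1.2, 9.7]
gripper_width: 0.275
grasp_force: 45.0
```

Run:
```python
from h import *
for i in range(5): f=arm.grab_frame("wrist"); s=arm.get_state(); print(np.round(s["wrist_force"],1),np.round(s["tool_pos"],4),round(s["grasp_force"],1))
s=arm.get_state(); p=np.array(s["tool_pos"]); T=R.from_rotvec(s["orientation"]); C=cloud(f)
L=T.inv().apply((C-p).reshape(-1,3)).reshape(C.shape)*1000
m=(np.hypot(L[...,0],L[...,1]+.7)<10.5)&(L[...,2]<-62)&(L[...,2]>-70); print("top disk",m.sum(),np.median(C[m][:,2]))
A=np.c_[C[m][:,:2]-C[m][:,:2].mean(0),np.ones(m.sum())]; print("tilt",np.round(np.linalg.lstsq(A,C[m][:,2],rcond=None)[0],3))
```

```text
[-3.  -0.7  9.9] [0.6477 0.0279 0.099 ] 45.0
[-2.9 -0.1 10.1] [0.6478 0.0279 0.099 ] 45.0
[-3.2 -1.3  9.6] [0.6478 0.0279 0.0991] 45.0
[-3.8 -0.7  9. ] [0.6478 0.0279 0.099 ] 45.0
[-3.1  0.1  9.1] [0.6477 0.0279 0.099 ] 45.0
top disk 972 0.16443768702784317
tilt [0.002 0.    0.164]
```

The cap is home (top at 164.4 mm, tilt about 0), steady at about 9.5 N. I'm handing it in.

```bash
python3 -c "
from station import arm
print(arm.close_job())"
```

```text
the job is handed in; nothing more can be done
None
```

The job is handed in: the saddle hangs flat on the bar with its hook on the robot's side, and the cap is snapped fully home with the gripper still holding it and pressing at about 9.5 N (the verdict wasn't returned).

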